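# Unship the swing bucket from the rinse stand

### The arm

A 7-joint arm with a two-finger parallel gripper is mounted at the origin on a cart in front of the work surface, level with it; the furniture and walls round the work are solid. World frame = base frame: x ahead of the robot, y to its left, z up, the work surface at z = 0. Lengths are in m, angles in degrees, forces in N, time in s.
With the tool pointing down it reaches from about 0.425 to 0.875 m from the base axis. Payload 8.4 kg.
Tool frame: the origin (TCP) lies at the centre of the arm's flange, where the gripper is bolted on; the fingertips stand 173 mm ahead of it and the grasp point (between the pads) lies 155 mm ahead of it (env.tips_ahead is the distance from the TCP to the fingertips, in m); z points along the fingers, y is the line along which they close (so a half turn about z gives the same grasp; the last joint's range is limited). The gripper opens to 85 mm and grips with 20 to 120 N. Pads are 22 mm wide; open, the fingers measure 114 mm over their backs; the gripper's body (76 mm by 85 mm) begins 54 mm behind the grasp point. The pads swing forward as they close: fully open they stand 13 mm farther back than shut.
Start: joints at [-78.621, 19.091, 2.286, 83.961, -0.768, 76.965, -3.352], TCP at [0.191, 0.621, 0.405] pointing down, gripper open.
Joint ranges: [-147.57, 147.57], [-21.85, 119.76], [-74.77, 79.35], [14.55, 137.4], [-85.83, 265.84], [4.83, 119.75], [-152.11, 152.11]. Speed limits (degrees/s): [127.2, 127.2, 159.86, 159.86, 180, 180, 180].

### API

Orientations are given as [roll, pitch, yaw] about the fixed x, y, z axes, in that order (R = Rz(yaw) Ry(pitch) Rx(roll)).
In Python, from rig import env gives the robot as it stands.
- The arm moves only by the tool carry_out, never from a script. Its argument "commands" is a list of rows, each a list of 5 numbers: the opening, from 0 (shut) to 1 (fully open), then the shift along the world's x, y, z in m, then the turn about the world's z in rad. A call has 1 to 8 rows; each row is the pose to reach, as a shift and turn from the pose commanded when the call began; what a row does not reach only later rows make up. A row lasts 1/12 s, in which the tool goes at most 41.7 mm and 7.16 degrees, less where a joint would pass 70% of its speed; a pose out of reach is approached as far as the arm can. A call with a gripper value outside its range is refused whole. The fingers move at their own pace and stop on an object; "force" is the grip in N (left out, the last holds). Time passes only in rows, so rows that repeat a pose let the fingers close. It gives the time, the measured TCP pose, the force, the opening and the grip force at its end, in the units of the state.
- env.observe(): the state, without advancing time (a new reading comes with each control period).
- env.camera(name): name is "scene" or "top"; returns (picture, depth): 400x640x3 uint8, blue, green, red; 400x640 float32, m along the optical axis (not along the pixel's ray), 0 where there is no reading.
- env.camera_params(name): a dict with "K" (3x3 intrinsics, pixels), "k1" (the pictures are not rectified: a ray, as slopes to the right and down, at radius r is drawn at 1 + k1 r^2 times it, then the intrinsics apply), "world_from_camera" (4x4, takes a point from camera to world coordinates). Camera axes: x right, y up, looking along -z (the intrinsics and any distortion apply to the point x, -y, -z); pixel columns grow to the right and rows downward; lengths in m; the calibration is good to about 2 mm. A picture is of the moment at which its call begins. camera_params takes no time and is no camera call.
- env.finish_job(): hands the job in; it is judged then, once.
The state is a dict: "time": time; "q": joint angles; "joint_velocities": joint speeds; "joint_efforts": joint torques, N m; "eef_pos": TCP position; "orientation": TCP orientation; "wrist_force": force on the tool from outside, world axes, zero at the start; "ft_torque": the same for the moment, N m; "gripper_width": opening from 0.0 (shut) to 1.0 (fully open); "grip_force": force on a finger pad.
Only numpy, scipy, OpenCV 4.12 (cv2) and the standard library are available. Lean on these libraries where they do the work, as an engineer would, in place of code of your own. Each camera call takes 0.05 s, during which the arm holds its last target. There are 200 camera calls.

### The job

Slide the safety hood on the rinse stand aside, press the release button under it fully down so that the keepers draw back, then lift the swing bucket with its specimens straight up off its bearings, keeping it level so that it does not swing and catch. Carry it to the sample tray and set it down gently, flat on the floor of the tray's wider bay, then let go; keep both specimens in the bucket and do not disturb the instrument case, the dropper bottle or the swab jar.

Things in the scene. Friction and masses are not known exactly. Their poses are not given: they have to be found in the camera images.
- stand: Rinse stand, fixed: grey base plate 216 x 136 x 8 mm. Origin on the table under the bucket's trunnion axis; x points away from the white control console, y is parallel to the trunnions, z up. The console (60 mm in x, 130 mm in y, top 55 mm above the table) is centred at stand x = -95 mm, y = 0.
- pivot (a point): Middle of the trunnion axis, 83 mm above the table. The trunnions rest in open slots (14 mm wide, 12 mm deep) of two uprights at y = +-42 mm, 90 mm high. Tie bars 8 mm thick run along y at x = +-44 mm, 50 mm above the table, 10 mm from the hanging bucket: a tilted bucket catches under them. Axes as the stand's.
- keeper (a joint): Travel in m, to stand +x, of the dark steel keepers (5 mm thick, top 96 mm above the table) that lie over both slots: 0 = closed, they block the trunnions; 0.024 = drawn back, slots open. Moved only by the button.
- hood (a joint): Travel in m of the safety hood along stand +y, 0 = over the button, 0.058 = fully aside (the button is wholly uncovered from 0.040). Friction about 1.5 N, stays where it is left. The steel hood is 60 mm in x, 50 mm in y; its flat top is 74.5 mm above the table.
- hood_fin (a point): Middle of the grey fin on top of the hood: fin 34 mm in stand x, 10 mm in y, from 74.5 to 94.5 mm above the table (this point at 84.5 mm); push it towards stand +y.
- button (a joint): Travel in m of the release button, 0 = up, 0.008 = fully down; moves straight down, about 2 to 3 N of friction, no spring: it stays where it is left and draws the keepers back by three times its travel.
- button_top (a point): Centre of the top of the round black release button, 30 mm across, 14 mm above the console top when up, under the hood; at stand x = -95 mm, y = -25 mm.
- bucket_bar (a point): Centre of the black grip bar of the loose swing bucket, 56 mm above the trunnion axis: 14 mm in x, 66 mm in y, 16 mm high, 36 mm of free space under it. y runs along bar and trunnions, z up; the bucket hangs upright and can swing about y. Gripped across its 14 mm the bar cannot turn. The loaded bucket weighs about 0.3 kg.
- bucket_base (a point): Centre of the underside of the open steel swing bucket, 106 mm below the centre of the grip bar. Bucket body 60 mm in x, 66 mm in y, 62 mm high; trunnions of 10 mm diameter at 50 mm height reach to y = +-54 mm, with 16 mm heads. z axis up through the bucket.
- mount_a: Cylindrical specimen mount, 30 mm across, 15 mm high, lying loose in the bucket; origin at the centre of its underside.
- mount_b: Cylindrical specimen mount, 30 mm across, 17 mm high, lying loose in the bucket; origin at the centre of its underside.
- tray_bay (a point): Centre of the floor of the wider bay of the black sample tray (fixed; 105 mm in x, 150 mm in y, 16 mm high, floor 2 mm thick). The bay is 100 mm in x by 89 mm in y; a 12 mm high divider parallels the tray's x axis 45 mm to the -y side of this point and the outer wall lies 45 mm to the +y side. The axes are the tray's.
- case: Closed dark instrument case, 96 x 128 x 40 mm, loose, stands beside the tray; leave it alone. Origin at the centre of its underside.
- bottle: White dropper bottle, 34 mm across, 92 mm high, loose; leave it alone. Origin at the centre of its underside.
- jar: Glass jar with swabs, 44 mm across, 73 mm high, loose, behind the stand; leave it alone. Origin at the centre of its underside.

How it is judged:
By the outcome, as a careful person would: the job done as asked, in the order asked, and still so for the second after the job is handed in, with the robot touching nothing.
It also fails if it takes over 54 s, if anything falls off the work surface, if the arm or the gripper's body presses on something with over 40 N, if the wrist force passes 120 N, or if a joint passes its speed limit or range.

## Working session

There is one attempt and no reset: what is moved stays moved. The work goes in short steps, Python scripts to look and compute and a tool call to move; the robot and the scene stay as the last step left them, time stands still between calls to the robot, and variables do not carry over. Pictures are saved under pics/ and viewed, at most 12 in all, crops included, and the job is handed in when it is done.

Besides the shell and the picture viewer there is one more tool, called by a JSON object that holds its "name" and its "arguments". carry_out: Moves the arm, as the interface text tells. Its arguments: {"type":"object","properties":{"commands":{"type":"array"},"force":{"type":"number"}},"required":["commands"]}

```bash
mkdir -p pics; cat > h.py <<'E'
import numpy as np, cv2
from rig import env
def cloud(name):
    im,d=env.camera(name); p=env.camera_params(name); K=np.array(p["K"]);k1=p["k1"];T=np.array(p["world_from_camera"])
    h,w=d.shape; u,v=np.meshgrid(np.arange(w),np.arange(h))
    s=cv2.undistortPoints(np.stack([u,v],-1).reshape(-1,1,2).astype(np.float64),K,np.array([k1,0,0,0.])).reshape(h,w,2)
    P=np.stack([s[...,0]*d,-s[...,1]*d,-d,np.ones_like(d)],-1)@T.T
    P=P[...,:3]; P[d==0]=np.nan
    return im,d,P
E
python3 - <<'E'
from h import *
for n in("scene","top"):
    im,d,P=cloud(n); cv2.imwrite(f"pics/{n}1.png",im); np.save(f"{n}1.npy",P)
    print(n,env.camera_params(n))
print(env.observe())
E
```

```text
scene {'K': array([[505.58248278,   0.        , 322.05215398],
       [  0.        , 505.58248278, 191.80052032],
       [  0.        ,   0.        ,   1.        ]]), 'k1': 0.013908152683915414, 'world_from_camera': array([[ 0.89796128,  0.29649168, -0.3252049 ,  0.19423249],
       [-0.43980295,  0.63056574, -0.63949997, -0.71126947],
       [ 0.01545665,  0.71727228,  0.69662154,  0.87756926],
       [ 0.        ,  0.        ,  0.        ,  1.        ]])}
top {'K': array([[470.17472951,   0.        , 312.20617032],
       [  0.        , 470.17472951, 213.008738  ],
       [  0.        ,   0.        ,   1.        ]]), 'k1': -0.05759522782199707, 'world_from_camera': array([[-0.02270237,  0.9796295 , -0.19952603,  0.34676009],
       [-0.99974092, -0.02257335,  0.00292177,  0.04313094],
       [-0.00164171,  0.19954067,  0.97988817,  1.20109746],
       [ 0.        ,  0.        ,  0.        ,  1.        ]])}
{'time': 0.1, 'q': array([-78.62126916,  19.12640821,   2.28616269,  84.00708598,
        -0.76784485,  76.96467252,  -3.35232735]), 'joint_velocities': array([ 0.04997329, -0.03237613, -0.10413813, -0.14085086, -0.05296802,
        0.0730622 ,  0.04399902]), 'joint_efforts': array([ 4.08856096e-03, -6.60021472e+01,  1.37018424e+00, -4.06478834e+01,
        1.70506840e-02,  8.94867437e-03, -2.05684898e-05]), 'eef_pos': array([0.19069388, 0.62122544, 0.40391574]), 'orientation': array([-1.79917298e+02,  5.93192300e-03,  1.62934579e+02]), 'wrist_force': array([0.10349316, 0.16767624, 0.421176  ]), 'ft_torque': array([0.01500414, 0.05146682, 0.02410217]), 'grip_force': 0.0, 'gripper_width': 0.9999041484157598}
```

View pics/top1.png

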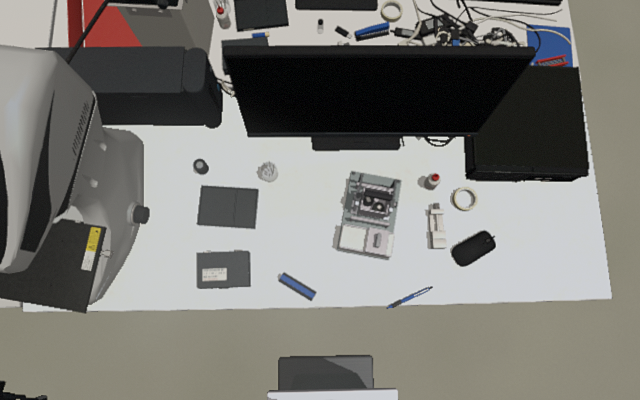

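View pics/scene1.png

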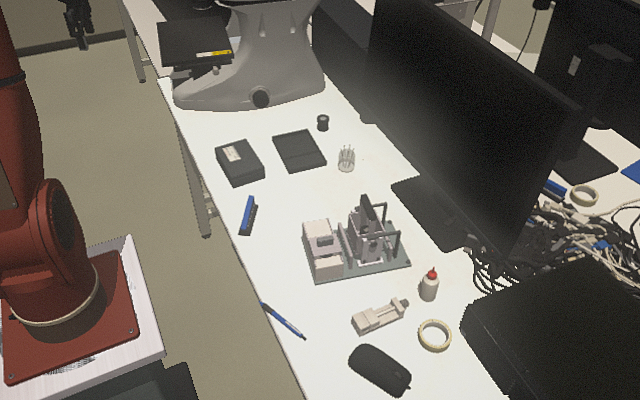

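The top view shows the stand at about (370,210), its console at (365,240), the tray at (227,207) and the case at (223,270). The jar is at (268,171) and the bottle at (432,181). The monitor stands behind the stand. Next I'll zoom in on the stand.

```bash
python3 - <<'E'
from h import *
a=cv2.imread("pics/top1.png");b=cv2.imread("pics/scene1.png")
A=cv2.resize(a[160:270,325:415],None,fx=5,fy=5,interpolation=cv2.INTER_CUBIC)
B=cv2.resize(b[190:290,295:415],None,fx=5,fy=5,interpolation=cv2.INTER_CUBIC)
cv2.imwrite("pics/topc.png",A);cv2.imwrite("pics/scenec.png",B)
P=np.load("top1.npy"); S=np.load("scene1.npy")
for n,Q in(("top",P),("scene",S)):
    m=(Q[...,0]>.3)&(Q[...,0]<.75)&(Q[...,1]>-.25)&(Q[...,1]<.1)
    print(n)
    for lo,hi in((.006,.011),(.051,.059),(.071,.078),(.09,.1),(.13,.155)):
        k=m&(Q[...,2]>lo)&(Q[...,2]<hi)
        if k.sum()>4:
            r=cv2.minAreaRect(Q[k][:,:2].astype(np.float32)*1000); print(lo,k.sum(),r, np.median(Q[k],0))
# tray,monitor
for (u,v) in((227,207),(203,190),(250,190),(243,224),(203,222),(223,270),(268,171),(432,181),(370,140),(400,60),(250,60),(370,130),(380,100)): print((u,v),P[v,u].round(3))
Q=P; k=np.isfinite(Q[...,0])&(Q[...,2]>.15)&(abs(Q[...,1])<.35)&(Q[...,0]<.95)&(Q[...,0]>.5); print(Q[k].min(0),Q[k].max(0),np.percentile(Q[k],[1,5,50],axis=0))
E
```

```text
top
0.006 1314 ((545.0342407226562, -74.63551330566406), (403.1415710449219, 349.25946044921875), 0.09842299669981003) [ 0.57429982 -0.08540185  0.0081883 ]
0.051 1034 ((568.1412353515625, -105.96583557128906), (129.88710021972656, 179.5457763671875), 77.59651184082031) [ 0.5280163  -0.0850329   0.05529206]
0.071 409 ((567.74609375, -106.61231994628906), (91.02655792236328, 182.80030822753906), 80.85385131835938) [ 0.50648331 -0.11414415  0.07525213]
0.09 396 ((580.7520751953125, -107.83360290527344), (106.59214782714844, 172.17250061035156), 71.10389709472656) [ 0.60321669 -0.11504773  0.09529131]
0.13 205 ((600.399169921875, -113.24420166015625), (65.04795837402344, 14.79879093170166), 78.2725830078125) [ 0.5992721  -0.11317316  0.14639834]
scene
0.006 1560 ((525.7210693359375, -91.63059997558594), (350.7735900878906, 345.18682861328125), 82.09848022460938) [ 0.57707745 -0.15451976  0.00837749]
0.051 1152 ((572.4981689453125, -106.47322845458984), (133.90245056152344, 185.1326904296875), 77.73684692382812) [ 0.5243388  -0.10319743  0.05484544]
0.071 532 ((571.5064697265625, -118.98
[... 318 characters left out ...]
403335571289, 15.332801818847656), 77.7811050415039) [ 0.60158296 -0.11896548  0.14609031]
(227, 207) [0.612 0.262 0.002]
(203, 190) [0.659 0.326 0.005]
(250, 190) [0.655 0.201 0.007]
(243, 224) [ 0.567  0.22  -0.001]
(203, 222) [0.573 0.323 0.007]
(223, 270) [0.445 0.263 0.039]
(268, 171) [0.707 0.154 0.003]
(432, 181) [ 0.655 -0.265  0.058]
(370, 140) [ 0.785 -0.12   0.01 ]
(400, 60) [ 0.763 -0.117  0.464]
(250, 60) [0.768 0.142 0.465]
(370, 130) [ 0.742 -0.096  0.191]
(380, 100) [ 0.752 -0.1    0.328]
[ 0.59188087 -0.3493975   0.15000412] [0.94593855 0.34999196 0.4842504 ] [[ 0.73673459 -0.34109528  0.16442701]
 [ 0.74101854 -0.31707564  0.18079645]
 [ 0.75754654 -0.05526627  0.36312598]]
```

View pics/topc.png

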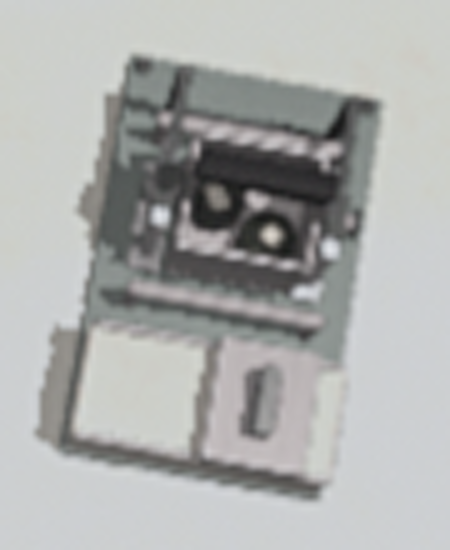

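View pics/scenec.png

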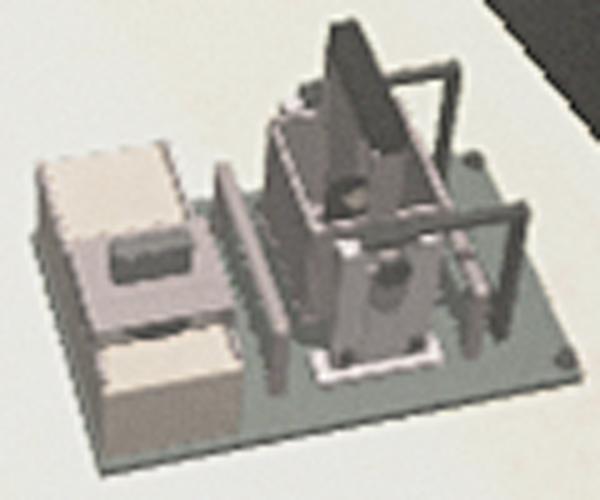

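Stand yaw is about -12° and the bar centre is near (0.602,-0.113). The fin stands in the middle of the hood on the console's -y half. Next I'll measure the tray, the fin and the obstacles along the path.

```bash
python3 - <<'E'
from h import *
P=np.load("top1.npy"); S=np.load("scene1.npy")
print(env.tips_ahead)
def sel(Q,x0,x1,y0,y1,z0,z1): return (Q[...,0]>x0)&(Q[...,0]<x1)&(Q[...,1]>y0)&(Q[...,1]<y1)&(Q[...,2]>z0)&(Q[...,2]<z1)
th=np.radians(-12); R=np.array([[np.cos(th),-np.sin(th)],[np.sin(th),np.cos(th)]])
for n,Q in(("top",P),("scene",S)):
    k=sel(Q,.52,.70,-.25,.03,.142,.152); pts=Q[k][:,:2]; rb=cv2.minAreaRect((pts*1000).astype(np.float32)); print(n,"bar",rb)
    k=sel(Q,.47,.54,-.17,-.03,.088,.1); print("fin",k.sum(),Q[k].mean(0),cv2.minAreaRect((Q[k][:,:2]*1000).astype(np.float32)))
    k=sel(Q,.46,.56,-.2,.0,.071,.079);print("hood",cv2.minAreaRect((Q[k][:,:2]*1000).astype(np.float32)))
    k=sel(Q,.44,.58,-.2,.02,.051,.060);print("cons",cv2.minAreaRect((Q[k][:,:2]*1000).astype(np.float32)))
    k=sel(Q,.53,.72,.16,.36,.008,.022);print("tray",k.sum(),cv2.minAreaRect((Q[k][:,:2]*1000).astype(np.float32)))
    k=sel(Q,.35,.54,.16,.36,.032,.045);print("case",cv2.minAreaRect((Q[k][:,:2]*1000).astype(np.float32)))
    k=sel(Q,-.3,.6,-.3,.75,.12,.6)&~sel(Q,.5,.7,-.2,.0,.0,.2); q=Q[k]
    for x0 in np.arange(-.3,.6,.1):
        for y0 in np.arange(-.3,.75,.15):
            c=q[(q[:,0]>=x0)&(q[:,0]<x0+.1)&(q[:,1]>=y0)&(q[:,1]<y0+.15)]
            if len(c)>15: print("obs %.1f %.2f zmax %.2f n%d"%(x0,y0,c[:,2].max(),len(c)))
a=cv2.imread("pics/top1.png")
cv2.imwrite("pics/tray.png",cv2.convertScaleAbs(cv2.resize(a[155:300,180:320],None,fx=4,fy=4,interpolation=cv2.INTER_CUBIC),alpha=2))
E
```

```text
0.1734
top bar ((600.4019775390625, -113.2944107055664), (64.87118530273438, 14.796525001525879), 78.7779312133789)
fin 65 [ 0.50464079 -0.11573295  0.09412779] ((505.4415283203125, -115.82270812988281), (11.604059219360352, 34.390872955322266), 79.70477294921875)
hood ((505.181884765625, -116.31973266601562), (50.28415298461914, 60.6765022277832), 77.70317840576172)
cons ((532.3720703125, -98.16535186767578), (129.88595581054688, 106.24628448486328), 77.520751953125)
tray 413 ((631.1832885742188, 250.79649353027344), (167.5089111328125, 180.512451171875), 0.5076284408569336)
case ((448.6003112792969, 264.0708923339844), (95.23026275634766, 127.85697174072266), 1.4893451929092407)
obs 0.1 0.45 zmax 0.37 n175
obs 0.2 0.45 zmax 0.37 n53
obs 0.2 0.60 zmax 0.34 n59
obs 0.3 0.45 zmax 0.20 n793
obs 0.3 0.60 zmax 0.20 n791
obs 0.4 0.45 zmax 0.45 n3749
obs 0.4 0.60 zmax 0.38 n1650
obs 0.5 0.45 zmax 0.49 n6273
obs 0.5 0.60 zmax 0.20 n283
scene bar ((603.8331298828125, -113.32737731933594), (68.26541137695312, 15.332801818847656), 77.7811050415039)
fin 91 [ 0.50574095 -0.11711886  0.09358846] 
[... 198 characters left out ...]
7733154297)
cons ((534.88818359375, -97.78801727294922), (133.67262268066406, 109.37648010253906), 78.68421936035156)
tray 441 ((642.0570678710938, 256.2870788574219), (162.81427001953125, 162.31800842285156), 85.06670379638672)
case ((447.4967346191406, 264.26953125), (94.3649673461914, 138.21141052246094), 1.0284665822982788)
obs -0.1 -0.15 zmax 0.32 n2250
obs 0.0 -0.15 zmax 0.45 n8378
obs 0.0 0.00 zmax 0.56 n4106
obs 0.1 0.45 zmax 0.37 n745
obs 0.1 0.60 zmax 0.36 n51
obs 0.2 0.45 zmax 0.36 n16
obs 0.2 0.60 zmax 0.35 n268
obs 0.3 0.45 zmax 0.19 n379
obs 0.3 0.60 zmax 0.19 n269
obs 0.4 0.45 zmax 0.31 n1024
obs 0.4 0.60 zmax 0.31 n1033
obs 0.5 0.45 zmax 0.32 n1960
obs 0.5 0.60 zmax 0.30 n734
```

View pics/tray.png

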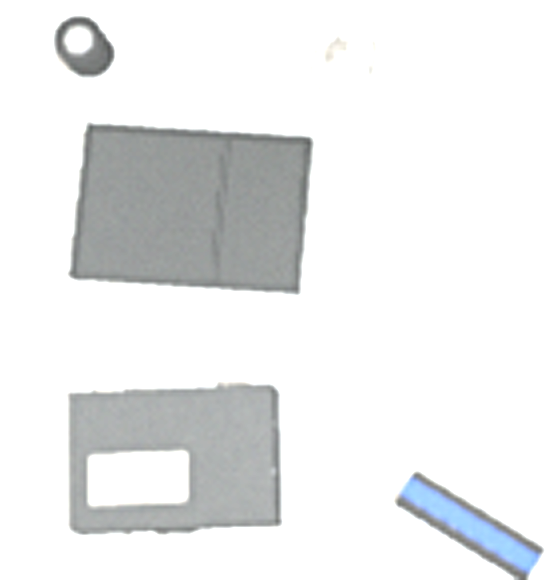

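{"name": "carry_out", "arguments": {"commands": [[0,0.014,-0.033,0,-0.065],[0,0.028,-0.066,0,-0.13],[0,0.042,-0.099,0,-0.195],[0,0.056,-0.13,0,-0.26],[0,0.07,-0.16,0,-0.325],[0,0.087,-0.193,0,-0.39],[0,0.104,-0.225,0,-0.455],[0,0.121,-0.257,0,-0.52]], "force": 30}}

```text
time: 0.77
eef_pos: [0.3121, 0.3626, 0.4044]
orientation: [-180.0, -0.0, 133.0]
wrist_force: [0.8, 0.3, 0.7]
gripper_width: -0.0
grip_force: 0.0
```

```bash
python3 - <<'E'
from h import *
p=env.camera_params("top");K=np.array(p["K"]);T=np.array(p["world_from_camera"])
px=np.array([(202.2,186.2),(258,189.5),(254.5,227.7),(197.8,224),(237.5,190),(234.2,225)])
s=cv2.undistortPoints(px.reshape(-1,1,2),K,np.array([p["k1"],0,0,0])).reshape(-1,2)
d=np.c_[s[:,0],-s[:,1],-np.ones(len(s))]@T[:3,:3].T; o=T[:3,3]
W=o+d*((.016-o[2])/d[:,2])[:,None]; print(W.round(4))
c=W[:4].mean(0); ex=(W[0]-W[3]+W[1]-W[2]); ex/=np.linalg.norm(ex); ey=np.array([-ex[1],ex[0],0])
print(c,"yaw",np.degrees(np.arctan2(ex[1],ex[0])),np.linalg.norm(W[0]-W[3]),np.linalg.norm(W[0]-W[1]))
print("bay",c+ey*(.075-.0025-.045+.0005))
E
```

```text
[[0.6661 0.3253 0.016 ]
 [0.6537 0.1792 0.016 ]
 [0.5531 0.1881 0.016 ]
 [0.566  0.3342 0.016 ]
 [0.6537 0.2326 0.016 ]
 [0.5613 0.2403 0.016 ]]
[0.60975218 0.25668516 0.016     ] yaw -5.0794796240953755 0.10051779294210406 0.14664061046361895
bay [0.61223124 0.2845752  0.016     ]
```

{"name": "carry_out", "arguments": {"commands": [[0,0.018,-0.033,0,-0.065],[0,0.035,-0.066,0,-0.13],[0,0.053,-0.099,0,-0.195],[0,0.07,-0.132,0,-0.26],[0,0.088,-0.165,0,-0.325],[0,0.098,-0.2,0,-0.39],[0,0.109,-0.235,0,-0.455],[0,0.12,-0.27,0,-0.52]]}}

```text
time: 1.43
eef_pos: [0.4318, 0.0924, 0.4046]
orientation: [-180.0, -0.0, 103.2]
wrist_force: [1.0, 1.0, 0.3]
gripper_width: -0.001
grip_force: 0.0
```

{"name": "carry_out", "arguments": {"commands": [[0,0.009,-0.035,0,-0.065],[0,0.018,-0.07,0,-0.13],[0,0.027,-0.105,0,-0.195],[0,0.036,-0.14,0,-0.26],[0,0.046,-0.175,0,-0.325],[0,0.056,-0.21,0,-0.39],[0,0.067,-0.245,0,-0.442],[0,0.067,-0.245,0,-0.442]]}}

```text
time: 2.1
eef_pos: [0.4988, -0.157, 0.4049]
orientation: [179.9, 0.2, 77.4]
wrist_force: [-0.7, -0.3, 0.4]
gripper_width: -0.002
grip_force: 0.0
```

```bash
python3 -c "
from h import *
s=env.observe();print(s['eef_pos'],s['orientation'],s['q'].round(1))"
```

```text
[ 0.49876711 -0.15703034  0.4048981 ] [179.91440593   0.19799784  77.42320148] [-34.6   4.1  50.1 103.5  -3.1  73.8   3.7]
```

{"name": "carry_out", "arguments": {"commands": [[0,0,0,-0.035,0],[0,0,0,-0.07,0],[0,0,0,-0.105,0],[0,0,0,-0.135,0],[0,0,0,-0.15,0],[0,0,0,-0.15,0]]}}

```text
time: 2.6
eef_pos: [0.4971, -0.15, 0.2512]
orientation: [-179.6, 0.1, 78.0]
wrist_force: [-0.7, 0.1, -0.1]
gripper_width: 0.001
grip_force: 0.0
```

```bash
python3 - <<'E'
from h import *
s=env.observe();print(s['eef_pos'],s['orientation'],s['wrist_force'])
im,d,P=cloud("scene"); cv2.imwrite("pics/s2.png",cv2.resize(im[170:290,270:430],None,fx=5,fy=5,interpolation=cv2.INTER_CUBIC))
E
```

```text
[ 0.49712279 -0.15002497  0.25122798] [-1.79643225e+02  9.02615423e-02  7.80220482e+01] [-0.69299794  0.11111421 -0.06751769]
```

View pics/s2.png

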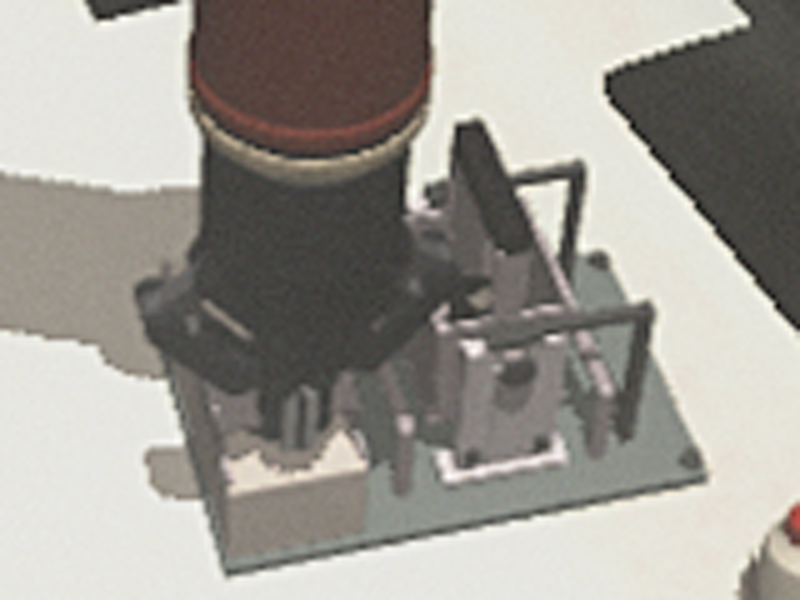

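{"name": "carry_out", "arguments": {"commands": [[0,0.002,0.01,0.002,0],[0,0.004,0.02,0.003,0],[0,0.006,0.03,0.003,0],[0,0.008,0.04,0.003,0],[0,0.01,0.05,0.003,0],[0,0.012,0.06,0.003,0],[0,0.0145,0.07,0.003,0],[0,0.0145,0.07,0.003,0]]}}

```text
time: 3.32
eef_pos: [0.5138, -0.0779, 0.2576]
orientation: [-180.0, -0.0, 78.2]
wrist_force: [-0.4, 0.4, -0.1]
gripper_width: 0.001
grip_force: 0.0
```

{"name": "carry_out", "arguments": {"commands": [[0,-0.004,-0.018,0.01,0],[0,-0.008,-0.037,0.01,0],[0,-0.008,-0.037,0,0],[0,-0.008,-0.037,0,0]]}}

```text
time: 3.65
eef_pos: [0.5043, -0.1188, 0.2567]
orientation: [-179.9, 0.0, 77.9]
wrist_force: [-0.8, -0.2, -0.6]
gripper_width: 0.001
grip_force: 0.0
```

```bash
python3 - <<'E'
from h import *
s=env.observe();print(s['eef_pos'],s['orientation'],s['wrist_force'])
im,d,P=cloud("scene"); cv2.imwrite("pics/s3.png",cv2.resize(im[190:280,290:410],None,fx=6,fy=6,interpolation=cv2.INTER_CUBIC))
for n,Q in(("s",P),("t",cloud("top")[2])):
    k=(abs(Q[...,2]-.0745)<.003)&(abs(Q[...,0]-.515)<.04)&(abs(Q[...,1]+.065)<.06)
    if k.sum()>5: print(n,k.sum(),cv2.minAreaRect((Q[k][:,:2]*1000).astype(np.float32)))
E
```

```text
[ 0.50429981 -0.11879937  0.25671328] [-1.79915044e+02  7.53756699e-03  7.78855996e+01] [-0.75404412 -0.19231421 -0.63756916]
s 40 ((505.5826721191406, -81.05860900878906), (54.84365463256836, 75.07270812988281), 33.16923904418945)
t 323 ((516.33935546875, -61.4495849609375), (49.916412353515625, 58.63928985595703), 79.42377471923828)
```

View pics/s3.png

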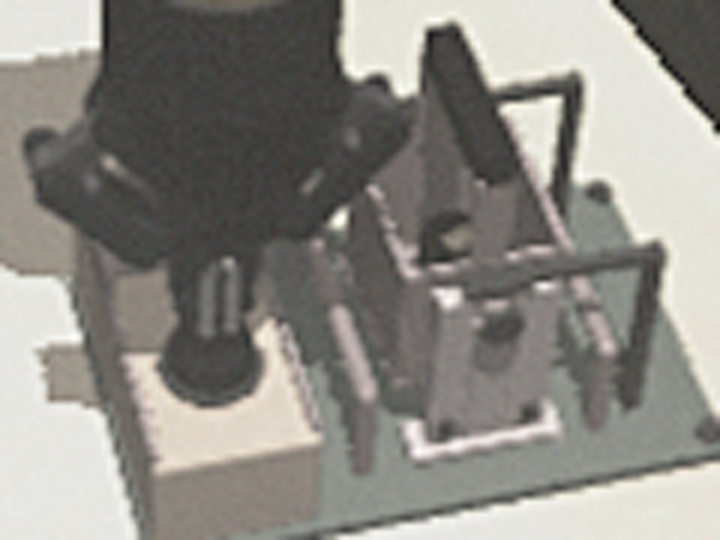

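The hood is aside (about 56 mm) and the button at (210,375) in the crop sits under the fingertips. Pressing now.

{"name": "carry_out", "arguments": {"commands": [[0,0,0,-0.005,0],[0,0,0,-0.01,0],[0,0,0,-0.014,0],[0,0,0,-0.017,0],[0,0,0,-0.019,0],[0,0,0,-0.021,0],[0,0,0,-0.022,0],[0,0,0,-0.022,0]]}}

```text
time: 4.42
eef_pos: [0.5052, -0.1176, 0.2355]
orientation: [-180.0, 0.0, 78.0]
wrist_force: [0.5, -0.2, 0.4]
gripper_width: 0.0
grip_force: 0.0
```

{"name": "carry_out", "arguments": {"commands": [[0,0,0,-0.001,0],[0,0,0,-0.001,0],[0,0,0,-0.002,0],[0,0,0,-0.002,0]]}}

```text
time: 4.75
eef_pos: [0.5053, -0.1179, 0.2345]
orientation: [-180.0, -0.0, 78.0]
wrist_force: [-4.8, 1.2, 11.6]
gripper_width: 0.002
grip_force: 5.8
```

{"name": "carry_out", "arguments": {"commands": [[0,0,0,0.03,0],[0,0,0,0.07,0],[0.9,0,0,0.11,0],[0.9,0,0,0.14,0],[0.9,0,0,0.14,0]]}}

```text
time: 5.17
eef_pos: [0.5066, -0.1188, 0.3796]
orientation: [179.5, -0.2, 78.0]
wrist_force: [1.0, -0.2, 0.5]
gripper_width: 0.415
grip_force: 0.0
```

```bash
python3 - <<'E'
from h import *
s=env.observe();print(s['eef_pos'],s['orientation'],s['wrist_force'],s['gripper_width'])
im,d,P=cloud("scene"); cv2.imwrite("pics/s4.png",cv2.resize(im[190:280,290:410],None,fx=6,fy=6,interpolation=cv2.INTER_CUBIC))
Q=P
for n,Q in(("s",P),("t",cloud("top")[2])):
    k=(Q[...,2]>.142)&(Q[...,2]<.152)&(abs(Q[...,0]-.603)<.035)&(abs(Q[...,1]+.113)<.05)
    if k.sum()>5: print(n,k.sum(),cv2.minAreaRect((Q[k][:,:2]*1000).astype(np.float32)))
E
```

```text
[ 0.50660647 -0.11882777  0.37959878] [ 1.79528080e+02 -1.54064151e-01  7.79759066e+01] [ 0.99450622 -0.23448044  0.49932223] 0.41483521432221887
s 182 ((604.2864990234375, -113.5854721069336), (68.64478302001953, 14.54819107055664), 78.11246490478516)
t 135 ((601.9423828125, -106.00598907470703), (50.279747009277344, 14.156617164611816), 78.66461181640625)
```

View pics/s4.png

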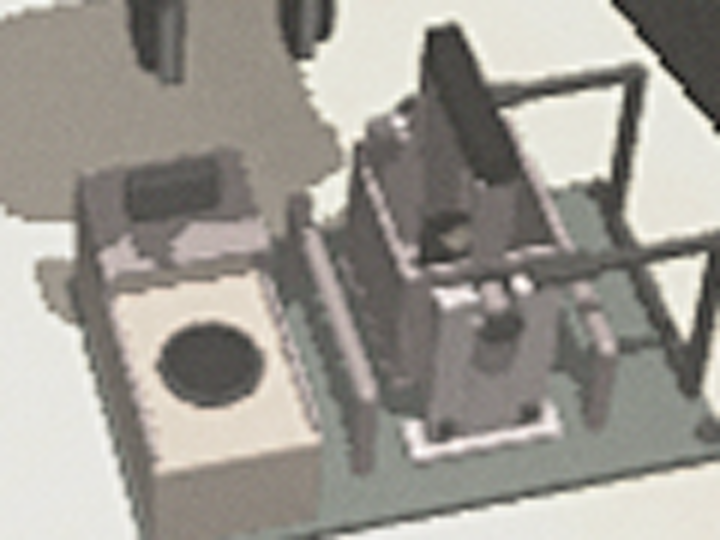

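The keepers are drawn back: the slot is open at (495,300) and the button is down. Moving over the bar.

{"name": "carry_out", "arguments": {"commands": [[1,0.03,0.0015,0,0],[1,0.065,0.003,0,0],[1,0.0975,0.0045,0,0],[1,0.0975,0.0045,0,0],[1,0.0975,0.0045,0,0],[1,0.0975,0.0045,0,0]]}}

```text
time: 5.77
eef_pos: [0.6021, -0.1137, 0.3721]
orientation: [-179.8, 0.1, 78.0]
wrist_force: [-0.3, -0.2, -0.7]
gripper_width: 0.995
grip_force: 0.0
```

```bash
python3 -c "
from h import *
s=env.observe();print(s['eef_pos'],s['orientation'],s['gripper_width'],s['wrist_force'])"
```

```text
[ 0.60211495 -0.11368052  0.37212401] [-1.79842164e+02  9.51009801e-02  7.79561230e+01] 0.995314960127181 [-0.28031199 -0.15672548 -0.68202028]
```

{"name": "carry_out", "arguments": {"commands": [[1,0.0005,0,-0.03,0],[1,0.0005,0,-0.055,0],[1,0.0005,0,-0.072,0],[1,0.0005,0,-0.08,0],[1,0.0005,0,-0.08,0]]}}

```text
time: 6.18
eef_pos: [0.6018, -0.1132, 0.2923]
orientation: [-179.8, -0.0, 78.0]
wrist_force: [-0.3, -0.6, 1.0]
gripper_width: 0.998
grip_force: 0.0
```

{"name": "carry_out", "arguments": {"commands": [[0.8,0,0,0,0],[0.7,0,0,0,0],[0.6,0,0,0,0],[0.5,0,0,0,0],[0.4,0,0,0,0],[0.32,0,0,0,0],[0.27,0,0,0,0],[0.23,0,0,0,0]], "force": 30}}

```text
time: 6.85
eef_pos: [0.6032, -0.1131, 0.2938]
orientation: [-180.0, 0.0, 78.0]
wrist_force: [0.2, -0.7, -0.0]
gripper_width: 0.232
grip_force: 0.0
```

{"name": "carry_out", "arguments": {"commands": [[0.2,0,0,0,0],[0.17,0,0,0,0],[0.14,0,0,0,0],[0.11,0,0,0,0],[0.05,0,0,0,0],[0,0,0,0,0],[0,0,0,0,0]], "force": 40}}

```text
time: 7.43
eef_pos: [0.6032, -0.1132, 0.2938]
orientation: [180.0, -0.0, 78.0]
wrist_force: [-0.6, 0.9, 2.1]
gripper_width: 0.157
grip_force: 39.4
```

{"name": "carry_out", "arguments": {"commands": [[0,0,0,0.002,0],[0,0,0,0.005,0],[0,0,0,0.009,0],[0,0,0,0.013,0],[0,0,0,0.017,0],[0,0,0,0.022,0],[0,0,0,0.026,0],[0,0,0,0.026,0]], "force": 60}}

```text
time: 8.1
eef_pos: [0.6035, -0.1133, 0.3209]
orientation: [179.9, -0.0, 78.0]
wrist_force: [0.9, 0.4, -2.2]
gripper_width: 0.153
grip_force: 60.4
```

{"name": "carry_out", "arguments": {"commands": [[0,0,0,0.008,0],[0,0,0,0.018,0],[0,0,0,0.03,0],[0,0,0,0.045,0],[0,0,0,0.06,0],[0,0,0,0.075,0],[0,0,0,0.083,0],[0,0,0,0.085,0]]}}

```text
time: 8.77
eef_pos: [0.6035, -0.1135, 0.4071]
orientation: [179.8, -0.0, 78.0]
wrist_force: [0.4, 0.9, -2.6]
gripper_width: 0.153
grip_force: 60.4
```

```bash
python3 - <<'E'
from h import *
s=env.observe();print(s['eef_pos'],s['orientation'],s['wrist_force'],s['q'].round(1))
im,d,P=cloud("scene"); cv2.imwrite("pics/s5.png",cv2.resize(im[130:290,290:450],None,fx=3.7,fy=3.7,interpolation=cv2.INTER_CUBIC))
E
```

```text
[ 0.60353772 -0.11351859  0.40708959] [ 1.79826036e+02 -3.85774466e-02  7.80167467e+01] [ 0.35497703  0.86325518 -2.63085796] [-32.5  19.2  49.6  91.  -15.   76.5   7. ]
```

View pics/s5.png

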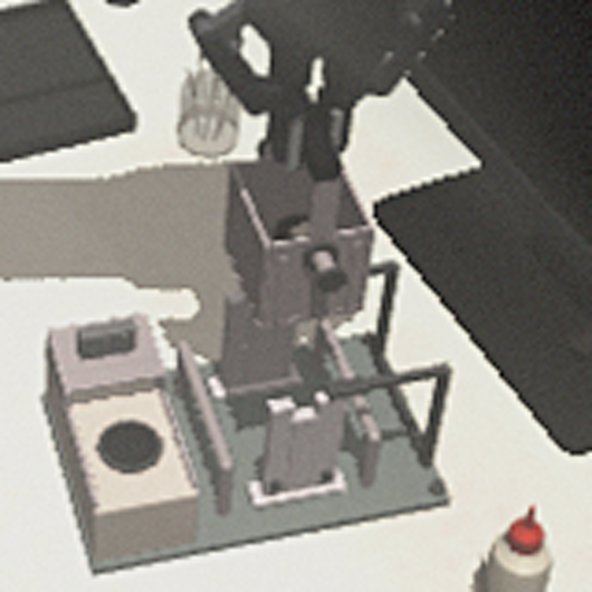

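{"name": "carry_out", "arguments": {"commands": [[0,0,0.006,0,0],[0,0,0.018,0,0.005],[0,0.001,0.035,0,0.012],[0,0.001,0.057,0,0.02],[0,0.002,0.082,0,0.028],[0,0.002,0.108,0,0.036],[0,0.003,0.134,0,0.044],[0,0.004,0.16,0,0.052]]}}

```text
time: 9.48
eef_pos: [0.6067, 0.0496, 0.4038]
orientation: [-179.9, 0.0, 81.1]
wrist_force: [0.4, 0.2, -2.8]
gripper_width: 0.153
grip_force: 60.4
```

{"name": "carry_out", "arguments": {"commands": [[0,0.001,0.026,0,0.008],[0,0.001,0.052,0,0.016],[0,0.002,0.078,0,0.024],[0,0.002,0.104,0,0.032],[0,0.003,0.13,0,0.04],[0,0.003,0.156,0,0.048],[0,0.004,0.18,0,0.056],[0,0.004,0.201,0,0.063]]}}

```text
time: 10.15
eef_pos: [0.6105, 0.2512, 0.4037]
orientation: [-179.9, 0.0, 84.8]
wrist_force: [0.8, -0.0, -3.6]
gripper_width: 0.154
grip_force: 60.4
```

{"name": "carry_out", "arguments": {"commands": [[0,0.001,0.018,0,0.005],[0,0.001,0.029,0,0.007],[0,0.001,0.036,0,0.007],[0,0.001,0.0375,0,0.007],[0,0.001,0.0375,0,0.007],[0,0.001,0.0375,0,0.007]]}}

```text
time: 10.65
eef_pos: [0.6126, 0.2837, 0.4049]
orientation: [180.0, 0.0, 84.9]
wrist_force: [-0.4, -0.1, -3.5]
gripper_width: 0.151
grip_force: 60.4
```

```bash
python3 - <<'E'
from h import *
s=env.observe();print(s['eef_pos'],s['orientation'],s['wrist_force'],s['q'].round(1))
im,d,P=cloud("scene"); cv2.imwrite("pics/s6.png",cv2.resize(im[40:200,200:400],None,fx=4,fy=3.7,interpolation=cv2.INTER_CUBIC))
E
```

```text
[0.61264123 0.28370404 0.40487965] [1.79984376e+02 3.94972251e-02 8.48893739e+01] [-0.4090666  -0.08041989 -3.46780287] [-57.1  25.7  40.1  81.5 -16.5  78.8 -21.6]
```

View pics/s6.png

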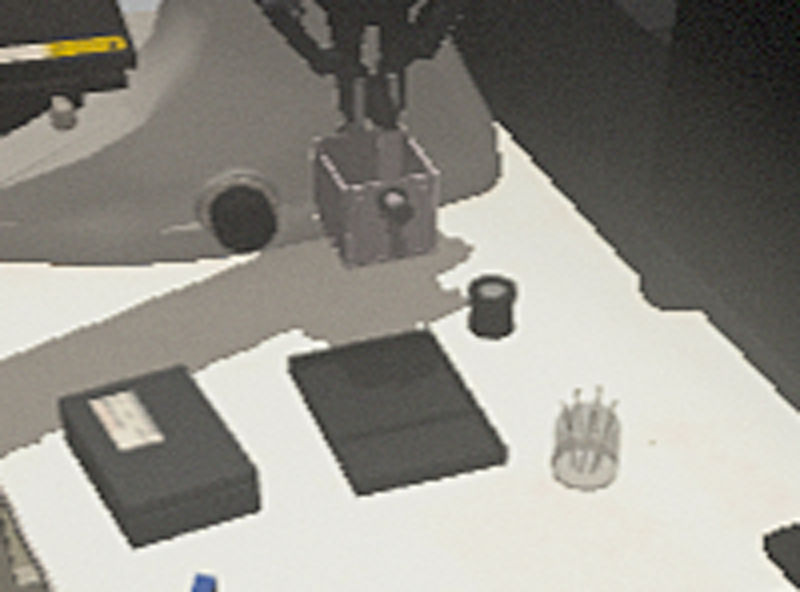

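The bucket hangs level above the wider bay, and the path down is clear. Lowering it.

{"name": "carry_out", "arguments": {"commands": [[0,0,0,-0.015,0],[0,0,0,-0.04,0],[0,0,0,-0.065,0],[0,0,0,-0.09,0],[0,0,0,-0.11,0],[0,0,0,-0.122,0],[0,0,0,-0.13,0],[0,0,0,-0.13,0]]}}

```text
time: 11.37
eef_pos: [0.6121, 0.2847, 0.2736]
orientation: [-179.9, 0.1, 85.0]
wrist_force: [0.0, 0.2, -3.6]
gripper_width: 0.149
grip_force: 60.4
```

{"name": "carry_out", "arguments": {"commands": [[0,0,0,-0.002,0],[0,0,0,-0.004,0],[0,0,0,-0.006,0],[0,0,0,-0.007,0],[0,0,0,-0.008,0],[0,0,0,-0.009,0],[0,0,0,-0.01,0],[0,0,0,-0.01,0]]}}

```text
time: 12.03
eef_pos: [0.6122, 0.2854, 0.2645]
orientation: [-180.0, 0.0, 85.0]
wrist_force: [0.3, -0.8, -4.2]
gripper_width: 0.149
grip_force: 60.4
```

{"name": "carry_out", "arguments": {"commands": [[0,0,0,-0.0005,0],[0,0,0,-0.001,0],[0,0,0,-0.0015,0],[0,0,0,-0.0015,0],[0,0,0,-0.0015,0]]}}

```text
time: 12.45
eef_pos: [0.6123, 0.2853, 0.2635]
orientation: [180.0, -0.0, 85.0]
wrist_force: [-1.3, -0.3, -0.5]
gripper_width: 0.155
grip_force: 60.9
```

{"name": "carry_out", "arguments": {"commands": [[0,0,0,-0.0005,0],[0,0,0,-0.0005,0],[0,0,0,-0.0005,0]]}}

```text
time: 12.7
eef_pos: [0.6124, 0.2853, 0.2635]
orientation: [180.0, -0.0, 85.0]
wrist_force: [-2.8, -1.1, 5.4]
gripper_width: 0.152
grip_force: 61.7
```

It's resting on the floor. Releasing, then retreating upwards.

{"name": "carry_out", "arguments": {"commands": [[0.2,0,0,0,0],[0.25,0,0,0,0],[0.35,0,0,0,0],[0.5,0,0,0,0],[0.7,0,0,0,0],[0.7,0,0,0,0],[0.7,0,0,0.01,0],[0.7,0,0,0.025,0]], "force": 30}}

```text
time: 13.37
eef_pos: [0.6117, 0.2852, 0.287]
orientation: [-179.9, 0.1, 85.0]
wrist_force: [-0.1, 0.4, -0.6]
gripper_width: 0.705
grip_force: 0.0
```

{"name": "carry_out", "arguments": {"commands": [[0.7,0,0,0.025,0],[0.7,0,0,0.05,0],[0.7,0,0,0.08,0],[0.7,0,0,0.11,0],[0.7,0,0,0.135,0],[0.7,0,0,0.135,0],[0.7,0,0,0.135,0]]}}

```text
time: 13.95
eef_pos: [0.6125, 0.2851, 0.4251]
orientation: [179.8, -0.1, 85.0]
wrist_force: [0.1, -1.0, -0.5]
gripper_width: 0.699
grip_force: 0.0
```

```bash
python3 - <<'E'
from h import *
s=env.observe();print(s['time'],s['eef_pos'],s['wrist_force'])
im,d,P=cloud("scene"); cv2.imwrite("pics/s7.png",cv2.resize(im[60:200,200:400],None,fx=4,fy=4,interpolation=cv2.INTER_CUBIC))
Q=P;k=(Q[...,2]>.10)&(Q[...,2]<.125)&(abs(Q[...,0]-.6125)<.05)&(abs(Q[...,1]-.285)<.05)
print(k.sum(),Q[k].min(0),Q[k].max(0),cv2.minAreaRect((Q[k&(Q[...,2]>.112)][:,:2]*1000).astype(np.float32)))
E
```

```text
13.95 [0.61254397 0.28505846 0.42510275] [ 0.05725047 -1.03355072 -0.54099798]
133 [0.60379959 0.24827782 0.10046129] [0.62197547 0.31814914 0.12176518] ((613.4254760742188, 283.5784606933594), (69.20450592041016, 15.271895408630371), 86.16765594482422)
```

View pics/s7.png

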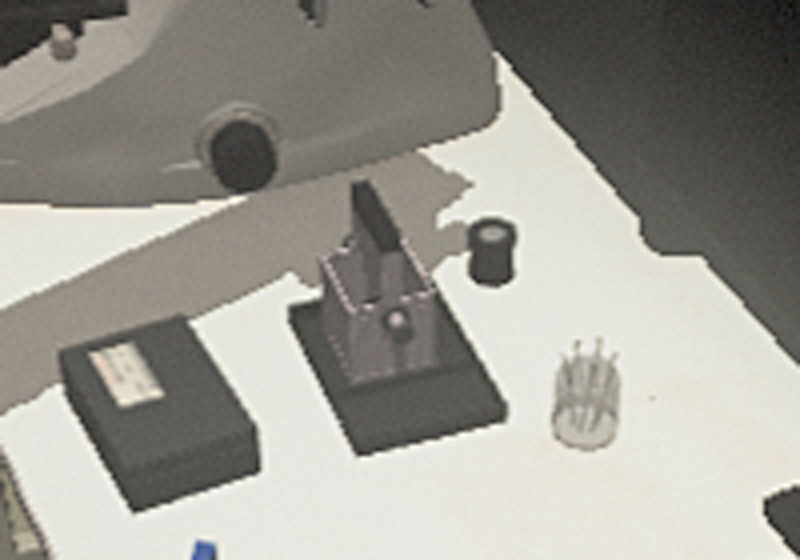

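The bucket stands upright in the wider bay at (385,310) in the crop, clear of the walls. The case and jar have not moved.

```bash
python3 -c "
from rig import env
print(env.finish_job())"
```

```text
the job is handed in; nothing more can be done
None
```

I slid the hood aside, pressed the button fully down, lifted the bucket out level and set it upright in the tray's wider bay. I then let go and handed the job in at about 14 s; the verdict was not shown, and I did not check the specimens in the bucket separately after placing it.

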